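# Press a glued carton flap: lock the frame, four clicks, hold

## Robot

A 6-joint arm with a two-finger parallel gripper is mounted at the origin on a cart in front of the work surface, level with it; the furniture and walls round the work are solid. World frame = base frame: x ahead of the robot, y to its left, z up, the work surface at z = 0. Lengths are in m, angles in rad, forces in N, time in s.
With the tool pointing down it reaches from about 0.375 to 0.9 m from the base axis. Payload 3.1 kg.
Tool frame: the origin (TCP) lies on the front face of the gripper's body, between the roots of the fingers; the fingertips stand 70 mm ahead of it and the grasp point (between the pads) lies 51 mm ahead of it; y points along the fingers, x is the direction in which the jaws open and shut, and the axes are right-handed (so a half turn about y gives the same grasp; the last joint's range is limited). The gripper opens to 87 mm and grips with 3 to 60 N. Pads are 19 mm wide; open, the fingers measure 117 mm over their backs; the gripper's body (75 mm by 190 mm) begins 51 mm behind the grasp point.
Start: joints at [0.927, 0.527, 1.433, -0, 1.181, -0.178], TCP at [0.28, 0.559, 0.292] pointing down, gripper open.
Joint ranges: [-3.08, 3.08], [-0.75, 2.2], [0.22, 2.44], [-1.43, 4.57], [0, 2.65], [-2.85, 2.85]. Speed limits (rad/s): [2.79, 2.79, 3.14, 3.14, 3.14, 3.14].

## Interface

Orientations are given as a rotation vector (axis times angle).
In Python, from bench import sense, snapshot, get_calibration, hand_in gives the robot as it stands.
- The arm moves only by the tool carry_out, never from a script. Its argument "moves" is a list of rows, each a list of 7 numbers: the shift along the tool's x, y, z in m, then the turn, a rotation vector about the tool's x, y, z in rad, then the opening, from 0 (shut) to 1 (fully open). A call has 1 to 10 rows; each row is the pose to reach, as a shift and turn from the pose commanded when the call began, along the tool's axes at that moment; what a row does not reach only later rows make up. A row lasts 1/10 s, in which the tool goes at most 50 mm and 8.59 degrees, less where a joint would pass 70% of its speed; a pose out of reach is approached as far as the arm can. A call with a gripper value outside its range is refused whole. The fingers move at their own pace and stop on an object; "force" is the grip in N (left out, the last holds). Time passes only in rows, so rows that repeat a pose let the fingers close. It gives the time, the measured TCP pose, the force and the opening at its end, in the units of the state.
- sense(): the state, without advancing time (a new reading comes with each control period).
- snapshot(name): name is "side" or "top"; returns (picture, depth): 420x560x3 uint8, red, green, blue; 420x560 float32, m along the optical axis (not along the pixel's ray), 0 where there is no reading.
- get_calibration(name): a dict with "fx", "fy", "cx", "cy" (pixels), "R" (3x3) and "t" (3): a world point X has camera coordinates R X + t. Camera axes: x right, y down, z forward; pixel columns grow to the right and rows downward; lengths in m; the calibration is good to about 2 mm. A picture is of the moment at which its call begins. get_calibration takes no time and is no camera call.
- hand_in(): hands the job in, once; it reports no verdict.
The state is a dict: "time_s": time; "joints": joint angles; "joint_velocities": joint speeds; "effort": joint torques, N m; "eef_pos": TCP position; "orientation": TCP orientation; "ft_force": force on the tool from outside, world axes, zero at the start; "wrist_torque": the same for the moment, N m; "width": finger opening in m.
Only numpy, scipy, OpenCV 4.12 (cv2) and the standard library are available. Lean on these libraries where they do the work, as an engineer would, in place of code of your own. Each camera call takes 0.05 s, during which the arm holds its last target.

## Task

The grey carton in the pressing jig has a freshly glued end flap. Turn the jig's turnbutton fully over the front bar of the hold-down frame so the carton cannot bow up, and only then swing the ratchet lever four clicks from rest - not five, the carton would be crushed - so that the sprung plate presses the flap shut. The lever springs back when let go, so finish while still holding it at the fourth click, and leave everything around the jig undisturbed.

Things in the scene. Friction and masses are not known exactly. Their poses are not given: they have to be found in the camera images.
- jig: Carton pressing jig, fixed to the bench: a grey steel plate 180 x 320 x 12 mm (its x by its y). Origin on the underside, 8 mm in +x and 27 mm in +y from the plate's centre; z up, its +x leads away from the robot, +y to the left (turned by at most 0.2 rad). The carton nest is at its +y end, the press and ratchet at its -y end. All other positions below as (x, y, z) mm are in this frame.
- frame (a joint): Flat steel hold-down frame over the carton, hinged along its far edge; 0 = lying down (its top at z = 63), grows as it lifts (rad). Its front bar, 14 mm wide, runs along y at x = -66. It starts down but unsecured.
- turnbutton (a joint): Steel turnbutton, 8 mm thick, 16 mm wide, on a post just before the middle of the frame's front bar; turns about a vertical pivot with light friction (about 2 N at the stud) and stays where it is left. Value (rad): 0 = points to the jig's +y, beside the frame (open); grows CLOCKWISE seen from above; 1.57 = points to the jig's +x, over the frame's front bar (secured); stop at 1.62. It starts between 0 and 0.35.
- turnbutton_stud (a point): Centre of the round upright black grip stud near the turnbutton's end: 16 mm across, 25 mm tall, z = 73 to 98 (this point z = 86), standing 28 mm from the pivot. Below it are the turnbutton's bar (top at z = 73) and the frame (top at z = 63).
- turnbutton_hinge (a point): A point on the turnbutton's vertical pivot axis, (-85, 50, 65).
- ratchet (a joint): Ratchet lever, level swing about a vertical shaft: 0 = at rest, grows COUNTER-CLOCKWISE from above. A sprung roller clicks into notches 0.209 rad apart (12 degrees, 27 mm of knob travel): click 4 = 0.838; stop past click 6. A spring drives it back to rest: the knob takes about 10 to 18 N, rising just after each click, falling just before the next.
- lever_knob (a point): Centre of the lever's upright black grip: round, 26 mm across, 48 mm tall, z = 54 to 102 (this point z = 80), 130 mm from the shaft. At rest it is at (-60, -237) of the jig, off the plate's right end, and at click 4 at (45, -230). The steel lever bar (z = 46 to 54) is under it; nothing else is near.
- lever_hinge (a point): A point on the lever's vertical shaft axis at the height of the grip's centre, (-16, -115, 80).
- press_plate: Rubber-faced sprung press plate, 84 x 8 x 34 mm, driven along the jig's +y by the lever's rack, 3.4 mm a click; it touches the carton's end after about two and a half clicks.
- carton: Plain grey carton, 103 x 119 x 43 mm, loose in the jig's nest under the frame; origin at its underside's centre, at (0, 50, 12) of the jig, its long side along the jig's y.
- lever: Steel bar and black grip of the ratchet lever; origin on its shaft, on the jig's underside.
- glue_bottle: Yellow glue bottle with a red tip, 49 mm across, 128 mm tall, standing alone at the front right of the bench (its twin is far back on the left); origin at its underside's centre. Not to be moved.
- wrapped_carton: Film-wrapped grey carton, 108 x 136 x 48 mm, lying alone to the right behind the lever; origin at its underside's centre. Not to be moved.
- marker: White marker with a black cap, 14 x 131 mm, lying at the front right of the bench; origin under its centre. Not to be moved.

How it is judged:
On the way, in this order (a step that is already met when the one before it is completed fails the run):
1. the turnbutton is turned over the frame's front bar while the lever is still at rest (value of joint turnbutton above 1.35 rad and value of joint ratchet below 0.1 rad and value of joint frame below 0.03 rad), for 0.2 s.
2. the lever is held at the fourth click and the plate presses on the carton (value of joint ratchet between 0.75 and 0.93 rad and contact force between press_plate and carton above 2 N), for 0.5 s.
At the end, for the whole second after the job is handed in: The fingers still hold the lever, still and against its spring (over 2 N), at the fourth click (0.75 to 0.93 rad); the plate presses the carton with over 2 N; the turnbutton is over the frame's front bar (past 1.35 rad), the frame is down and the carton is flat in its nest (all of step 2 and contact force between the fingers and lever above 2 N and velocity of joint ratchet below 0.1 rad/s and value of joint turnbutton above 1.35 rad and value of joint frame below 0.03 rad and z of carton in the frame of jig below 0.016 m and angle between carton's own z axis and vertical below 0.05 rad); the arm keeps its last pose, push and grip.
It fails at once if the lever is swung before the turnbutton secures the frame (value of joint ratchet above 0.15 rad and value of joint turnbutton below 1.25 rad).
It fails at once if the lever goes on to the fifth click (value of joint ratchet above 0.97 rad).
It fails at once if the frame is lifted (value of joint frame above 0.1 rad).
It fails at once if the glue bottle is shifted or knocked over (distance of glue_bottle from where it was at the start of the episode above 0.03 m or angle between glue_bottle's own z axis and vertical above 0.3 rad).
It fails at once if the wrapped carton or the marker is shifted (distance of any of wrapped_carton, marker from where it was at the start of the episode above 0.03 m).
It also fails if it takes over 59 s, if anything falls off the work surface, if the arm or the gripper's body presses on something with over 40 N, if the wrist force passes 120 N, or if a joint passes its speed limit or range.

## Working session

There is one attempt and no reset: what is moved stays moved. The work goes in short steps, Python scripts to look and compute and a tool call to move; the robot and the scene stay as the last step left them, time stands still between calls to the robot, and variables do not carry over. Pictures are saved under pics/ and viewed, and the job is handed in when it is done.

Besides the shell and the picture viewer there is one more tool, called after "Emit:" as a command line: name --pt "numbers of a row" for each row, then --argument value for the rest. carry_out: Moves the arm, as the interface text tells. Its arguments: {"type":"object","properties":{"moves":{"type":"array"},"force":{"type":"number"}},"required":["moves"]}

```bash
ls; mkdir -p pics
python3 - <<'E'
from bench import *
import cv2,numpy as np
s=sense();print(s)
for n in("top","side"):
    p,d=snapshot(n);cv2.imwrite(f"pics/{n}0.png",p[:,:,::-1]);np.save(f"pics/{n}0.npy",d);np.save(f"pics/{n}0p.npy",p)
    c=get_calibration(n);print(n,{k:np.round(v,4).tolist() for k,v in c.items()})
E
```

```text
pics
{'time_s': 0.0, 'joints': array([ 9.27538959e-01,  5.28473904e-01,  1.43391325e+00, -5.68943976e-06,
        1.18137770e+00, -1.78534496e-01]), 'joint_velocities': array([-2.47627134e-04,  7.50324947e-04,  8.71296034e-04, -4.32203704e-04,
       -5.55261543e-04, -7.16995031e-05]), 'effort': array([ 7.29351359e-04, -4.40046072e+01, -1.76591170e+01,  6.33728877e-02,
        5.83772594e-02, -1.57879476e-04]), 'eef_pos': array([0.27974639, 0.55824273, 0.29126323]), 'orientation': array([-1.39472769, -0.85889657,  0.86220545]), 'ft_force': array([ 0.45652342,  0.15721597, -0.1229129 ]), 'wrist_torque': array([-0.0124909 ,  0.02771607,  0.01253294]), 'width': 0.0872563923501827}
top {'fx': 438.9431, 'fy': 438.9431, 'cx': 276.9066, 'cy': 199.1238, 'R': [[0.0278, -0.9996, 0.0078], [-0.9825, -0.0288, -0.1842], [0.1843, -0.0025, -0.9829]], 't': [-0.1536, 0.5641, 1.0338]}
side {'fx': 429.0392, 'fy': 429.0392, 'cx': 273.2888, 'cy': 206.1903, 'R': [[0.973, -0.2306, 0.0022], [-0.0976, -0.4206, -0.902], [0.2089, 0.8775, -0.4317]], 't': [-0.5665, 0.083, 1.1098]}
```

View pics/top0.png

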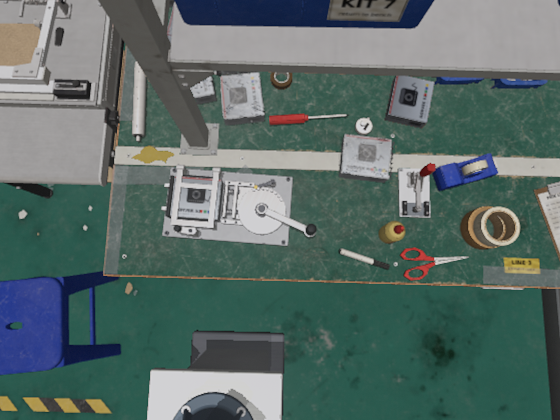

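View pics/side0.png

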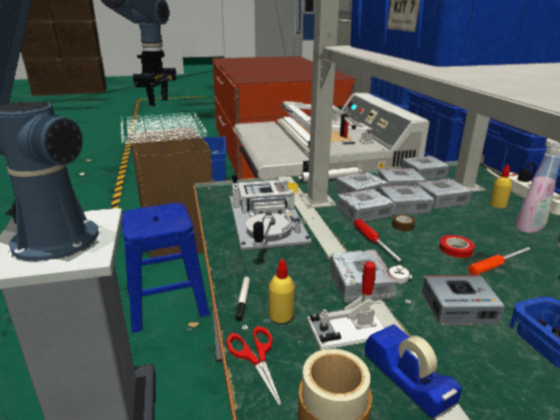

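Run:
```python
from bench import *
import numpy as np
from scipy.spatial.transform import Rotation as R
s=sense();print(R.from_rotvec(s['orientation']).as_matrix().round(3))
```

```text
[[ 0.448 -0.001 -0.894]
 [ 0.894 -0.002  0.448]
 [-0.002 -1.     0.   ]]
```

Run:
```python
import cv2,numpy as np
a=cv2.imread("pics/top0.png")[155:275,155:325];cv2.imwrite("pics/ctop.png",cv2.resize(a,None,fx=4.5,fy=4.5,interpolation=cv2.INTER_CUBIC))
a=cv2.imread("pics/side0.png")[170:255,225:325];cv2.imwrite("pics/cside.png",cv2.resize(a,None,fx=7,fy=7,interpolation=cv2.INTER_CUBIC))
```

```text
(no output)
```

View pics/ctop.png

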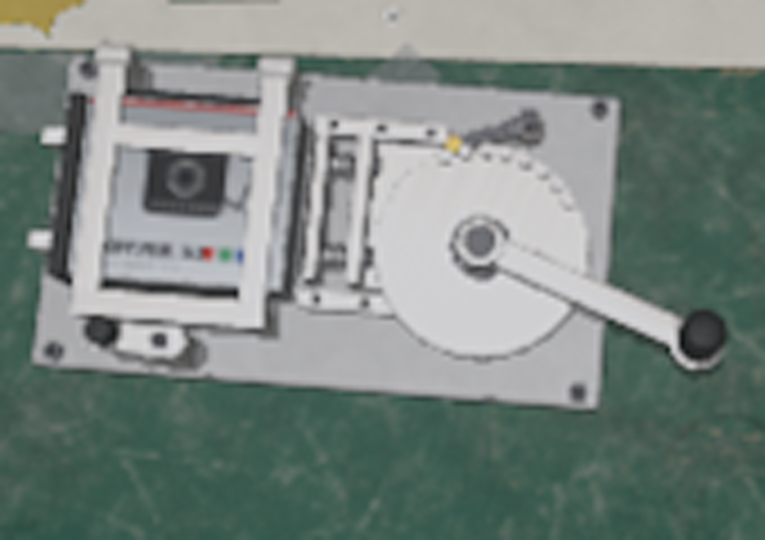

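View pics/cside.png

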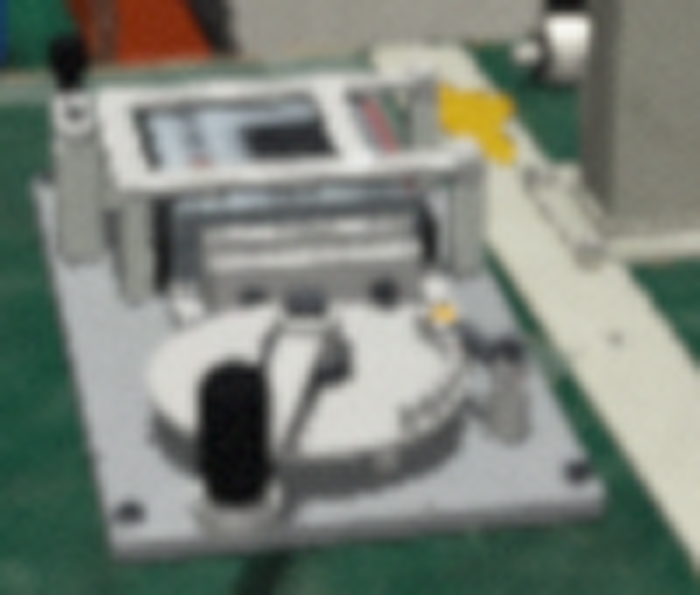

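```bash
cat > h.py <<'E'
from bench import *
import numpy as np
from scipy.spatial.transform import Rotation as Rt
def ray(n,u,v,z):
    c=get_calibration(n);R=np.array(c['R']);t=np.array(c['t'])
    o=-R.T@t;d=R.T@np.array([(u-c['cx'])/c['fx'],(v-c['cy'])/c['fy'],1]);return o+d*(z-o[2])/d[2]
def proj(n,X):
    c=get_calibration(n);x=np.array(c['R'])@X+np.array(c['t']);return np.array([c['fx']*x[0]/x[2]+c['cx'],c['fy']*x[1]/x[2]+c['cy'],x[2]])
E
python3 - <<'E'
from h import *
import cv2
f=lambda x,y:(155+(x+.5)/4.5-.5,155+(y+.5)/4.5-.5)
cr=[(72,57),(620,98),(600,410),(33,362)]
W=np.array([ray('top',*f(*c),.012) for c in cr]);print(W.round(4))
c=np.array([-8,-27])/1e3
L=np.array([c+[.09,.16],c+[.09,-.16],c+[-.09,-.16],c+[-.09,.16]])
def fit(L,W):
    Lm=L.mean(0);Wm=W.mean(0);a=L-Lm;b=W-Wm
    th=np.arctan2((a[:,0]*b[:,1]-a[:,1]*b[:,0]).sum(),(a*b).sum());R=np.array([[np.cos(th),-np.sin(th)],[np.sin(th),np.cos(th)]]);return R,Wm-R@Lm,th
R,t,th=fit(L,W[:,:2]);print(th,t,((L@R.T+t)-W[:,:2]).round(4).tolist())
for nm,px,z,l in [('knob',(704,331),.102,(-60,-237)),('shaft',(481,240),.07,(-16,-115)),('pivot',(159,340),.075,(-85,50)),('stud',(101,330),.098,None)]:
    w=ray('top',*f(*px),z);loc=R.T@(w[:2]-t);print(nm,w.round(4),'jig',(loc*1e3).round(1),l, 'exp side px')
# black masks side & top
for n in('top','side'):
    p=np.load(f'pics/{n}0p.npy');d=np.load(f'pics/{n}0.npy')
    m=(p.max(2)<60).astype('uint8');k,lab,st,ce=cv2.connectedComponentsWithStats(m)
    c=get_calibration(n)
    for i in range(1,k):
        if 8<st[i,4]<400:
            u,v=ce[i];dd=np.median(d[lab==i]);X=np.array(c['R']).T@(np.array([(u-c['cx'])/c['fx']*dd,(v-c['cy'])/c['fy']*dd,dd])-c['t'])
            if .3<X[0]<.7 and -.2<X[1]<.35:print(n,ce[i].round(1),st[i,:5],X.round(4))
np.savez('jig.npz',R=R,t=t,th=th)
E
```

```text
[[ 0.6521  0.1412  0.012 ]
 [ 0.6372 -0.1761  0.012 ]
 [ 0.4573 -0.1687  0.012 ]
 [ 0.4751  0.1502  0.012 ]]
-0.05014841963199312 [0.5647723  0.01321871] [[0.0012, 0.0008], [0.0001, -0.0016], [0.0002, 0.0001], [-0.0016, 0.0007]]
knob [ 0.4925 -0.219   0.102 ] jig [ -60.6 -235.5] (-60, -237) exp side px
shaft [ 0.5422 -0.1007  0.07  ] jig [ -16.8 -114.9] (-16, -115) exp side px
pivot [0.4826 0.0682 0.075 ] jig [-84.8  50.8] (-85, 50) exp side px
stud [0.4845 0.0942 0.098 ] jig [-84.3  76.8] None exp side px
top [111.  160.8] [109 153   5  15  47] [ 0.6983  0.3462 -0.1134]
top [170.7 195.4] [167 176   7  42  54] [0.5707 0.1265 0.0492]
top [189.8 194. ] [188 189   6  10  35] [0.5744 0.0783 0.0551]
top [202.6 193.7] [201 190   4  10  24] [0.5762 0.0466 0.0548]
top [192.4 218.8] [178 217  30   4  35] [0.5151 0.071  0.039 ]
top [178.6 228.6] [176 226   5   6  14] [0.4834 0.0911 0.0952]
side [234.3 177.1] [231 170   7  13  46] [0.4869 0.0936 0.0899]
side [265.5 189.6] [261 188  10   4  27] [0.5746 0.0684 0.0524]
side [248.  204.3] [247 199   3  12  23] [0.5143 0.0285 0.029 ]
side [218.7 360.5] [216 360   6   2  11] [ 0.4133  0.2251 -0.7407]
```

```bash
cat >> h.py <<'E'
J=np.load('jig.npz') if __import__('os').path.exists('jig.npz') else None
def j2w(x,y): return J['R']@(np.array([x,y])/1e3)+J['t']
def plan(xy,tipz,yawdeg=None):
    s=sense();M=Rt.from_rotvec(s['orientation']).as_matrix();p=s['eef_pos']
    T=np.array([xy[0],xy[1],tipz+.07]);yaw=np.degrees(np.arctan2(M[1,0],M[0,0]))
    print('shift tool',(M.T@(T-p)).round(4),'tcp',p.round(4),'yaw',yaw.round(2),'t',s['time_s'],'w',s['width'],'F',s['ft_force'].round(2))
    print('down axis',M[:,1].round(4))
    if yawdeg is not None:print('turn about tool y',np.radians(yaw-yawdeg).round(4))
E
python3 -c "
from h import *
plan((.4848,.0942),.14,-47.9)
for a in (0,.785,1.57):print(j2w(-85+28*np.sin(a),50+28*np.cos(a)))"
```

```text
shift tool [-0.3228  0.0818 -0.3913] tcp [0.2798 0.5583 0.2914] yaw 63.37 t 0.1 w 0.08721134170732196 F [-0.36  0.13  0.48]
down axis [-0.0012 -0.0015 -1.    ]
turn about tool y 1.942
[0.48378909 0.09538148]
[0.50314462 0.08620657]
[0.51035143 0.06603538]
```

Emit:
carry_out --pt "-0.323 0.03 -0.391 0 1.942 0 0.6" --pt "-0.323 0.03 -0.391 0 1.942 0 0.6" --pt "-0.323 0.03 -0.391 0 1.942 0 0.6" --pt "-0.323 0.03 -0.391 0 1.942 0 0.6" --pt "-0.323 0.03 -0.391 0 1.942 0 0.6" --pt "-0.323 0.03 -0.391 0 1.942 0 0.6" --pt "-0.323 0.03 -0.391 0 1.942 0 0.6" --pt "-0.323 0.03 -0.391 0 1.942 0 0.6" --pt "-0.323 0.03 -0.391 0 1.942 0 0.6" --pt "-0.323 0.03 -0.391 0 1.942 0 0.6" --force 10

```text
time_s: 1.1
eef_pos: [0.4819, 0.1001, 0.2625]
orientation: [-1.548, 0.314, -0.314]
ft_force: [1.1, 1.0, 0.2]
width: 0.052
```

```bash
python3 -c "
from h import *
plan((.4848,.0942),.14,-47.9)"
```

```text
shift tool [ 0.005   0.0525 -0.0043] tcp [0.4819 0.1001 0.2625] yaw -22.94 t 1.1 w 0.05200359969574771 F [1.1  1.05 0.23]
down axis [-3.e-04  2.e-04 -1.e+00]
turn about tool y 0.4357
```

Emit:
carry_out --pt "0.005 0.04 -0.004 0 0.436 0 0.6" --pt "0.005 0.04 -0.004 0 0.436 0 0.6" --pt "0.005 0.04 -0.004 0 0.436 0 0.6" --pt "0.005 0.04 -0.004 0 0.436 0 0.6" --pt "0.005 0.04 -0.004 0 0.436 0 0.6"

```text
time_s: 1.6
eef_pos: [0.4846, 0.0965, 0.2226]
orientation: [-1.473, 0.646, -0.646]
ft_force: [-0.3, -1.0, 0.6]
width: 0.0522
```

```bash
python3 -c "
from h import *
import cv2
plan((.4848,.0942),.0795,-47.9)
for n in ('top','side'):
    p,d=snapshot(n);cv2.imwrite(f'pics/{n}1.png',p[:,:,::-1])
    a=p[130:250,120:290,::-1] if n=='top' else p[110:255,170:325,::-1]
    cv2.imwrite(f'pics/c{n}1.png',cv2.resize(a,None,fx=4,fy=4,interpolation=cv2.INTER_CUBIC))
"
```

```text
shift tool [ 0.0018  0.0731 -0.0014] tcp [0.4846 0.0965 0.2226] yaw -47.39 t 1.6 w 0.05223366023740708 F [-0.33 -0.97  0.59]
down axis [-3.e-04 -0.e+00 -1.e+00]
turn about tool y 0.009
```

View pics/cside1.png

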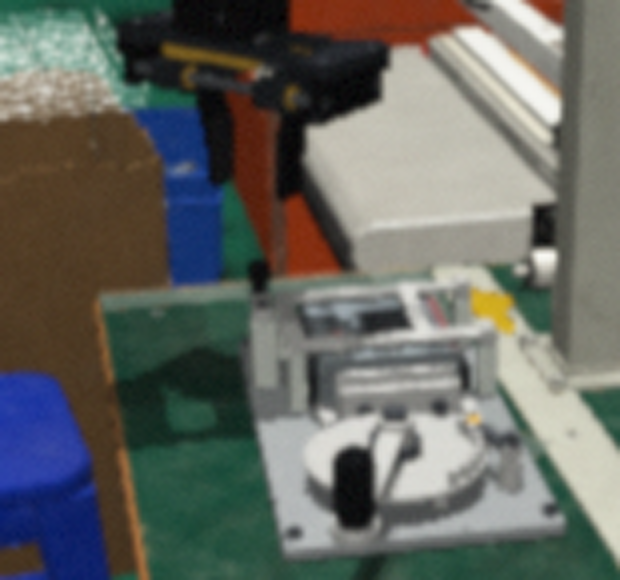

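View pics/top1.png

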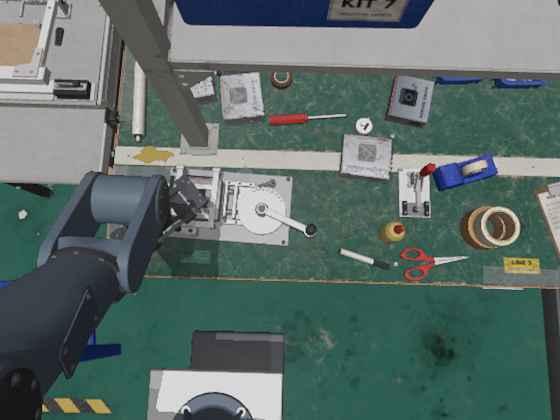

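The side view shows both fingers above the stud (crop 258,275) and open either side of it; the lever is at rest. Descending.

Emit:
carry_out --pt "0.001 0.03 -0.001 0 0.0 0 0.6" --pt "0.001 0.055 -0.001 0 0.0 0 0.6" --pt "0.001 0.073 -0.001 0 0.0 0 0.6" --pt "0.001 0.073 -0.001 0 0.0 0 0.6" --pt "0.001 0.073 -0.001 0 0.0 0 0.6"

```text
time_s: 2.2
eef_pos: [0.4847, 0.0952, 0.15]
orientation: [-1.472, 0.648, -0.647]
ft_force: [-0.0, 0.1, 0.5]
width: 0.0523
```

```bash
python3 -c "
from h import *
import cv2
plan((.4848,.0942),.0795,-47.9)
for n in ('top','side'):
    p,d=snapshot(n);cv2.imwrite(f'pics/{n}2.png',p[:,:,::-1])
    a=p[130:250,120:290,::-1] if n=='top' else p[130:215,190:290,::-1]
    cv2.imwrite(f'pics/c{n}2.png',cv2.resize(a,None,fx=6,fy=6,interpolation=cv2.INTER_CUBIC))
"
```

```text
shift tool [ 0.0008  0.0005 -0.0006] tcp [0.4847 0.0952 0.15  ] yaw -47.49 t 2.2 w 0.052328836353690775 F [-0.03  0.15  0.54]
down axis [-1.e-04 -0.e+00 -1.e+00]
turn about tool y 0.0072
```

View pics/cside2.png

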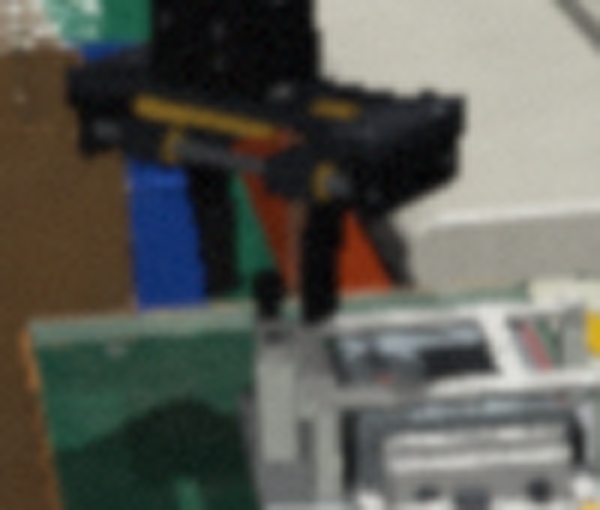

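The stud (crop 268,292) is between the fingers. Closing.

Emit:
carry_out --pt "0 0 0 0 0 0 0.1" --pt "0 0 0 0 0 0 0.1" --pt "0 0 0 0 0 0 0.1" --pt "0 0 0 0 0 0 0.1" --pt "0 0 0 0 0 0 0.1" --pt "0 0 0 0 0 0 0.1" --force 8

```text
time_s: 2.9
eef_pos: [0.4837, 0.0963, 0.1498]
orientation: [-1.469, 0.653, -0.648]
ft_force: [-1.6, 6.0, 1.6]
width: 0.0151
```

```bash
python3 -c "
from h import *
plan((.4848,.0942),.0795,-47.9)
s=sense();p=s['eef_pos'];M=Rt.from_rotvec(s['orientation']).as_matrix()
J2=lambda w:J['R'].T@(w[:2]-J['t'])*1e3
l=J2(p);print(l,np.arctan2(l[0]+85,l[1]-50))
for a in np.arange(.15,1.7,.15).tolist()+[1.6]:
  w=j2w(-85+28*np.sin(a),50+28*np.cos(a));print(round(a,2),(M.T@(np.r_[w,p[2]]-p)).round(4))
"
```

```text
shift tool [ 0.0023  0.0003 -0.0006] tcp [0.4837 0.0963 0.1498] yaw -47.7 t 2.9 w 0.015103995775247897 F [-1.56  6.04  1.6 ]
down axis [-0.002  0.003 -1.   ]
turn about tool y 0.0035
[-85.12296329  78.91390271] -0.004252713555349119
0.15 [ 0.0039 -0.      0.0022]
0.3 [ 0.0075 -0.      0.0044]
0.45 [ 0.0113 -0.      0.006 ]
0.6 [ 0.0154 -0.0001  0.0071]
0.75 [ 0.0196 -0.0001  0.0076]
0.9 [ 0.0238 -0.0001  0.0074]
1.05 [ 0.0279 -0.0001  0.0066]
1.2 [ 0.0318 -0.0001  0.0052]
1.35 [ 0.0355 -0.0001  0.0032]
1.5 [ 0.0389 -0.0001  0.0007]
1.65 [ 0.0418 -0.0001 -0.0023]
1.6 [ 0.0409 -0.0001 -0.0013]
```

Emit:
carry_out --pt "0.0022 0 0.0027 0 0 0 0.1" --pt "0.0057 0 0.005 0 0 0 0.1" --pt "0.0096 0 0.0066 0 0 0 0.1" --pt "0.0136 0 0.0077 0 0 0 0.1" --pt "0.0178 0 0.0082 0 0 0 0.1"

```text
time_s: 3.4
eef_pos: [0.5019, 0.0893, 0.1496]
orientation: [-1.469, 0.652, -0.647]
ft_force: [-1.2, 5.8, -0.5]
width: 0.0155
```

```bash
python3 -c "
from h import *
plan((.4848,.0942),.0795,-47.9)
p=sense()['eef_pos']
l=J['R'].T@(p[:2]-J['t'])*1e3;print(l,np.arctan2(l[0]+85,l[1]-50.5),np.hypot(l[0]+85,l[1]-50.5))
"
```

```text
shift tool [-0.0151  0.0001 -0.0093] tcp [0.5019 0.0893 0.1496] yaw -47.66 t 3.4 w 0.015485994489927822 F [-1.24  5.81 -0.53]
down axis [-0.0018  0.0034 -1.    ]
turn about tool y 0.0042
[-66.6456165   72.83213253] 0.6879420944621604 28.906876985928545
```

Emit:
carry_out --pt "0.0042 0 -0.0002 0 0 0 0.1" --pt "0.0083 0 -0.001 0 0 0 0.1" --pt "0.0123 0 -0.0024 0 0 0 0.1" --pt "0.016 0 -0.0043 0 0 0 0.1" --pt "0.0194 0 -0.0068 0 0 0 0.1" --pt "0.0214 0 -0.0088 0 0 0 0.1" --pt "0.022 0 -0.0095 0 0 0 0.1" --pt "0.022 0 -0.0095 0 0 0 0.1"

```text
time_s: 4.2
eef_pos: [0.5098, 0.0663, 0.1495]
orientation: [-1.469, 0.652, -0.648]
ft_force: [-0.4, 5.9, 0.4]
width: 0.0151
```

```bash
python3 -c "
from h import *
plan((.4848,.0942),.0795,-47.9)
p=sense()['eef_pos']
l=J['R'].T@(p[:2]-J['t'])*1e3;print(l,np.arctan2(l[0]+85,l[1]-50.5),np.hypot(l[0]+85,l[1]-50.5))
"
```

```text
shift tool [-0.0374  0.0001  0.0003] tcp [0.5098 0.0663 0.1495] yaw -47.69 t 4.2 w 0.015108985108599482 F [-0.38  5.89  0.36]
down axis [-0.0017  0.0032 -1.    ]
turn about tool y 0.0037
[-57.60926783  50.24571965] 1.5800795049091447 27.391912447662104
```

Emit:
carry_out --pt "0.022 0 0 0 0 0 0.1" --pt "0 0 0 0 0 0 0.5" --pt "0 0 0 0 0 0 0.5" --pt "0 0 0 0 0 0 0.5" --pt "0 -0.03 0 0 0 0 0.5" --pt "0 -0.07 0 0 0 0 0.5" --pt "0 -0.07 0 0 0 0 0.5"

```text
time_s: 4.9
eef_pos: [0.5143, 0.064, 0.2242]
orientation: [-1.468, 0.639, -0.657]
ft_force: [0.3, 0.3, 0.7]
width: 0.0436
```

I mistyped that first row: it put in a 22 mm sideways shift for 0.1 s that I didn't intend. I'll check what it disturbed before going on.

```bash
python3 -c "
from h import *
import cv2
plan((.4848,.0942),.0795,-47.9)
for n in ('top','side'):
    p,d=snapshot(n);cv2.imwrite(f'pics/{n}3.png',p[:,:,::-1])
    a=p[155:275,155:325,::-1] if n=='top' else p[150:255,200:325,::-1]
    cv2.imwrite(f'pics/c{n}3.png',cv2.resize(a,None,fx=4.5,fy=4.5,interpolation=cv2.INTER_CUBIC))
s=sense();print(s['joints'].round(2))
"
```

```text
shift tool [-0.0428  0.0743 -0.0019] tcp [0.5143 0.064  0.2242] yaw -47.57 t 4.9 w 0.04359213515844357 F [0.28 0.34 0.69]
down axis [ 0.0116 -0.0013 -0.9999]
turn about tool y 0.0058
[-0.09  0.48  1.78 -0.    0.87  0.74]
```

View pics/cside3.png

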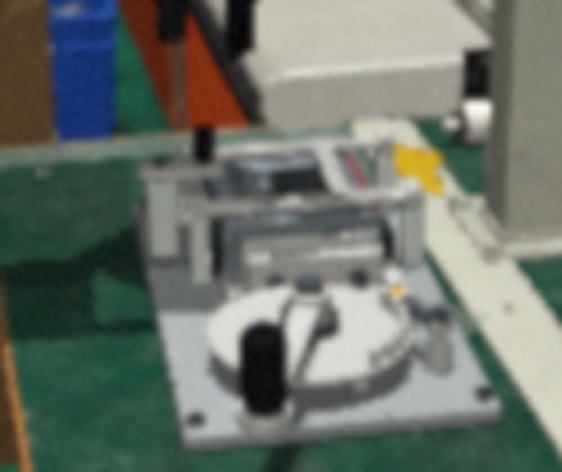

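View pics/ctop3.png

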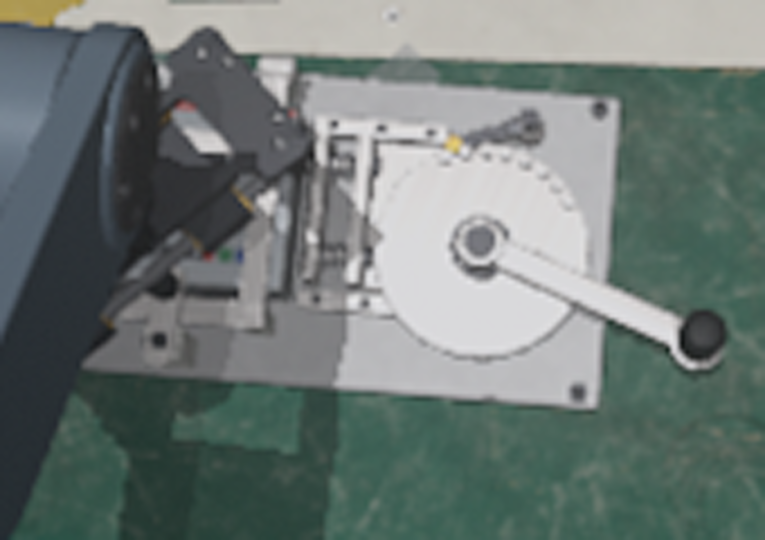

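The top view shows the stud at crop (162,283), straight beyond the pivot at (159,341). The lever and frame haven't moved, so the slip did no visible harm. Next I measure the angle and plan the lever approach.

```bash
python3 -c "
from h import *
import cv2
p,d=snapshot('side')
m=(p.max(2)<60).astype('uint8');m[:,:236]=0;m[:,255:]=0;m[:174]=0;m[195:]=0
k,lab,st,ce=cv2.connectedComponentsWithStats(m);print(st,ce)
for a in (1.3,1.45,1.57,1.62):
  print(a,proj('side',np.r_[j2w(-85+28*np.sin(a),50+28*np.cos(a)),.0855])[:2], proj('top',np.r_[j2w(-85+28*np.sin(a),50+28*np.cos(a)),.098])[:2])
print('top px', 155+162.5/4.5-.5,155+283.5/4.5-.5)
k=j2w(-60,-236.5);print('knob',k,proj('top',np.r_[k,.102])[:2],155+704.5/4.5-.5,155+333.5/4.5-.5)
plan(k,.14,0)
"
```

```text
[[     0      0    560    420 235167]
 [   254    174      1      1      1]
 [   243    178      4      8     31]
 [   246    191      1      1      1]] [[279.50485825 209.50390574]
 [254.         174.        ]
 [244.5483871  181.61290323]
 [246.         191.        ]]
1.3 [243.17281636 180.3810283 ] [186.58348494 217.50362697]
1.45 [243.6235604  180.89124937] [188.36760422 217.29765277]
1.57 [243.833624   181.31956668] [189.79774921 217.32356365]
1.62 [243.88052378 181.5017662 ] [190.38906779 217.38441787]
top px 190.61111111111111 217.5
knob [ 0.49299259 -0.21997633] [311.49184613 227.95039613] 311.05555555555554 228.61111111111111
shift tool [ 0.1979  0.0098 -0.2049] tcp [0.5107 0.0643 0.2198] yaw -47.57 t 5.05 w 0.04309853020440472 F [ 0.57  0.74 -0.56]
down axis [ 7.e-04 -2.e-04 -1.e+00]
turn about tool y -0.8303
```

Emit:
carry_out --pt "0.197 0.01 -0.205 0 -0.83 0 0.75" --pt "0.197 0.01 -0.205 0 -0.83 0 0.75" --pt "0.197 0.01 -0.205 0 -0.83 0 0.75" --pt "0.197 0.01 -0.205 0 -0.83 0 0.75" --pt "0.197 0.01 -0.205 0 -0.83 0 0.75" --pt "0.197 0.01 -0.205 0 -0.83 0 0.75" --pt "0.197 0.01 -0.205 0 -0.83 0 0.75" --pt "0.197 0.01 -0.205 0 -0.83 0 0.75" --pt "0.197 0.01 -0.205 0 -0.83 0 0.75"

```text
time_s: 5.95
eef_pos: [0.4913, -0.2183, 0.2085]
orientation: [-1.568, 0.003, 0.001]
ft_force: [0.5, -0.0, 0.0]
width: 0.0654
```

```bash
python3 -c "
from h import *
import cv2
plan((.4922,-.2195),.0625,0)
for n in ('top','side'):
    p,d=snapshot(n);cv2.imwrite(f'pics/{n}4.png',p[:,:,::-1])
    cv2.imwrite(f'pics/c{n}4.png',cv2.resize(p[150:290,200:340,::-1],None,fx=4,fy=4,interpolation=cv2.INTER_CUBIC))
"
```

```text
shift tool [ 0.0011  0.076  -0.0014] tcp [ 0.4913 -0.2183  0.2085] yaw -0.1 t 5.95 w 0.06543934441134978 F [ 0.53 -0.05  0.05]
down axis [-0.0026  0.0024 -1.    ]
turn about tool y -0.0017
```

View pics/side4.png

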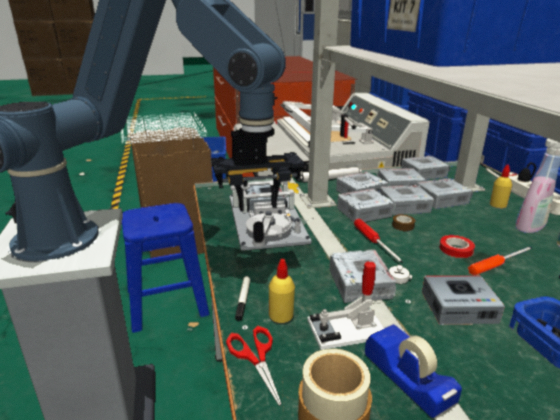

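View pics/ctop4.png

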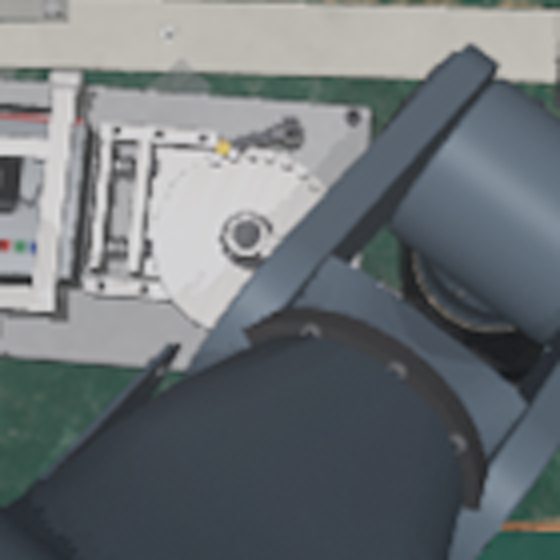

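The side view shows the open gripper over the knob (258,232), and the bottle (282,292) and marker (243,297) are well clear. Descend and grip.

Emit:
carry_out --pt "0.001 0.03 -0.001 0 0 0 0.75" --pt "0.001 0.06 -0.001 0 0 0 0.75" --pt "0.001 0.076 -0.001 0 0 0 0.75" --pt "0.001 0.076 -0.001 0 0 0 0.75" --pt "0.001 0.076 -0.001 0 0 0 0.75"

```text
time_s: 6.55
eef_pos: [0.4934, -0.2188, 0.1338]
orientation: [-1.57, -0.001, 0.002]
ft_force: [0.4, -0.8, -0.0]
width: 0.0654
```

```bash
python3 -c "
from h import *
import cv2
plan((.4922,-.2195),.0625,0)
p,d=snapshot('side')
cv2.imwrite('pics/cside5.png',cv2.resize(p[150:270,200:330,::-1],None,fx=5,fy=5,interpolation=cv2.INTER_CUBIC))
"
```

```text
shift tool [-0.0012  0.0013 -0.0007] tcp [ 0.4934 -0.2188  0.1338] yaw 0.09 t 6.55 w 0.0654186658370296 F [ 0.38 -0.83 -0.02]
down axis [-5.e-04  5.e-04 -1.e+00]
turn about tool y 0.0016
```

View pics/cside5.png

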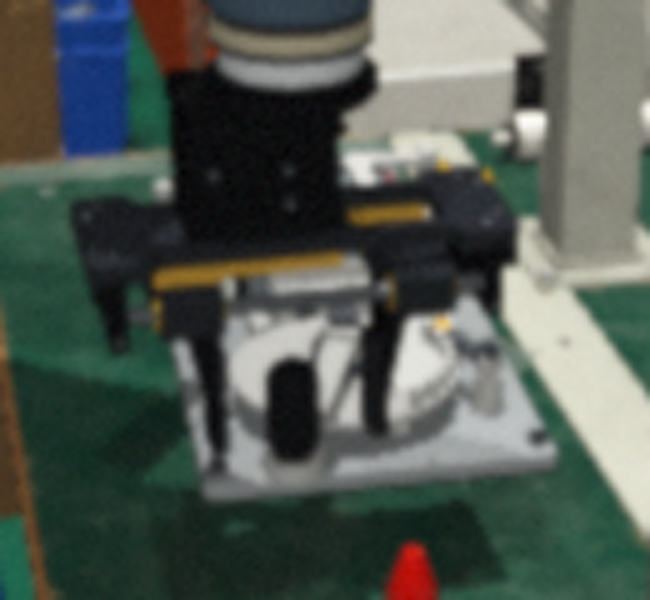

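Emit:
carry_out --pt "-0.001 0 0 0 0 0 0.2" --pt "-0.001 0 0 0 0 0 0.2" --pt "-0.001 0 0 0 0 0 0.2" --pt "-0.001 0 0 0 0 0 0.2" --pt "-0.001 0 0 0 0 0 0.2" --pt "-0.001 0 0 0 0 0 0.2" --force 45

```text
time_s: 7.2
eef_pos: [0.4922, -0.22, 0.1338]
orientation: [-1.571, 0.0, -0.0]
ft_force: [0.7, 0.8, -0.5]
width: 0.0256
```

```bash
python3 -c "
from h import *
plan((.4922,-.2195),.0625,0)
s=sense();M=Rt.from_rotvec(s['orientation']).as_matrix()
l=J['R'].T@(s['eef_pos'][:2]-J['t'])*1e3;print(l,np.hypot(l[0]+16,l[1]+115), np.arctan2(l[1]+115,l[0]+16))
a0=np.arctan2(-122,-44);h=np.array([-16,-115])
P=lambda a:j2w(*(h+130*np.r_[np.cos(a0+a),np.sin(a0+a)]))
for a in np.arange(0,.95,.1).tolist()+[.8379]:
  w=P(a)-P(0);print(round(a,2),(M.T@np.r_[w,0]).round(4))
"
```

```text
shift tool [0.     0.0013 0.0005] tcp [ 0.4922 -0.22    0.1338] yaw -0.01 t 7.2 w 0.02561077296590989 F [ 0.66  0.84 -0.51]
down axis [ 1.e-04 -1.e-04 -1.e+00]
turn about tool y -0.0002
[ -60.80076748 -236.60345763] 129.59363284544725 -1.9237830480421194
0.0 [0. 0. 0.]
0.1 [ 0.0122  0.     -0.0044]
0.2 [ 0.0248  0.     -0.0076]
0.3 [ 0.0377  0.     -0.0095]
0.4 [ 0.0507  0.     -0.0101]
0.5 [ 0.0636  0.     -0.0094]
0.6 [ 0.0765  0.     -0.0074]
0.7 [ 0.0891  0.     -0.0041]
0.8 [0.1012 0.     0.0004]
0.9 [0.1129 0.     0.0061]
0.84 [0.1057 0.     0.0024]
```

Emit:
carry_out --pt "0.0061 0 -0.0023 0 -0.05 0 0.2" --pt "0.0122 0 -0.0044 0 -0.1 0 0.2" --pt "0.0185 0 -0.0061 0 -0.15 0 0.2" --pt "0.0248 0 -0.0076 0 -0.2 0 0.2" --pt "0.0312 0 -0.0087 0 -0.25 0 0.2" --pt "0.0377 0 -0.0095 0 -0.3 0 0.2" --pt "0.0442 0 -0.01 0 -0.35 0 0.2" --pt "0.0507 0 -0.0101 0 -0.4 0 0.2" --pt "0.0507 0 -0.0101 0 -0.4 0 0.2"

```text
time_s: 8.1
eef_pos: [0.5417, -0.23, 0.1337]
orientation: [-1.546, -0.311, 0.316]
ft_force: [-3.9, -0.3, 5.3]
width: 0.0238
```

```bash
cat > lev.py <<'E'
from h import *
s=sense();M=Rt.from_rotvec(s['orientation']).as_matrix()
l=J['R'].T@(s['eef_pos'][:2]-J['t'])*1e3
print('z',s['eef_pos'][2],'w',s['width'],'F',s['ft_force'].round(1),'T',s['wrist_torque'].round(2),'t',s['time_s'])
print(l.round(1),np.hypot(l[0]+16,l[1]+115).round(1),'lever angle', np.arctan2(l[1]+115,l[0]+16)+1.9238,'yaw',np.arctan2(M[1,0],M[0,0]))
E
python3 lev.py
```

```text
z 0.1336952783983313 w 0.02382079929205404 F [-3.9 -0.3  5.3] T [-0.15  0.68 -0.14] t 8.1
[ -10.9 -244.1] 129.2 lever angle 0.3926012344325358 yaw 0.4001527349810152
```

```bash
python3 -c "
from h import *
import cv2
for n in ('top','side'):
  p,d=snapshot(n)
  a=p[150:270,200:330,::-1]
  cv2.imwrite(f'pics/c{n}6.png',cv2.resize(a,None,fx=5,fy=5,interpolation=cv2.INTER_CUBIC))
"; python3 lev.py
```

```text
z 0.133719953956342 w 0.023628204047096514 F [-6.  -2.7  4. ] T [-0.35  1.12 -0.1 ] t 8.2
[ -10.8 -244.1] 129.2 lever angle 0.3933135475049465 yaw 0.399720530093942
```

View pics/cside6.png

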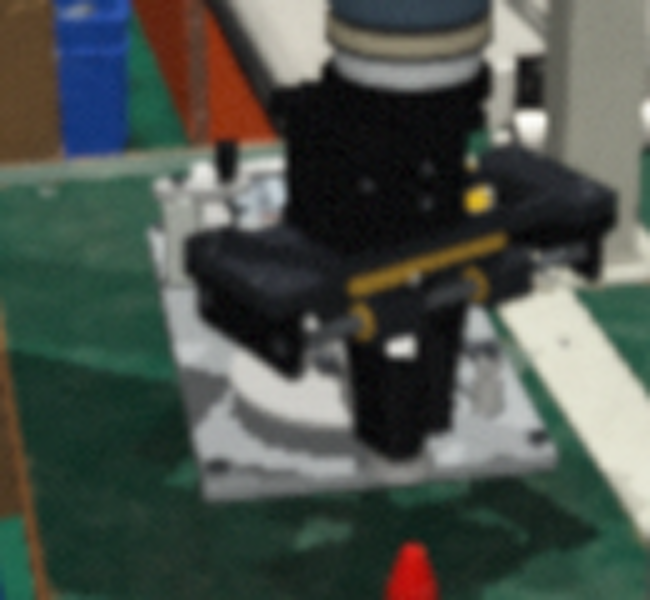

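View pics/ctop6.png

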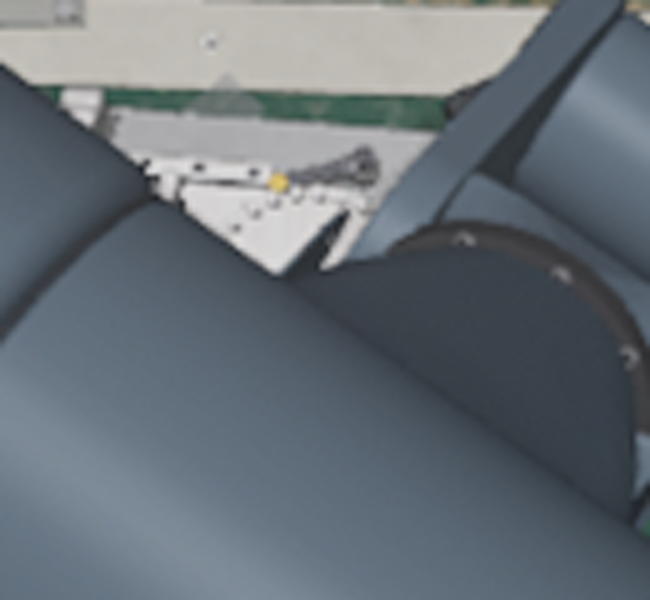

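```bash
python3 -c "
from h import *
for a in (.3,.35,.39,.42,.45):
  h=np.array([-16,-115]);w=j2w(*(h+130*np.r_[np.cos(a-1.9238),np.sin(a-1.9238)]))
  u=proj('side',np.r_[w,.05]);print(a,((u[0]-200)*5,(u[1]-150)*5))
s=sense();t=s['eef_pos']-[0,0,.07];u=proj('side',t);print('tips centre',((u[0]-200)*5,(u[1]-150)*5))
"
```

```text
0.3 (np.float64(370.8175434433002), np.float64(459.4821336820945))
0.35 (np.float64(384.6197852678486), np.float64(458.4189579942007))
0.39 (np.float64(395.5493345285072), np.float64(457.3193075741426))
0.42 (np.float64(403.66576177902374), np.float64(456.3511654843546))
0.45 (np.float64(411.7022867368192), np.float64(455.2617222407028))
tips centre (np.float64(396.28310127502573), np.float64(430.68037773684136))
```

Emit:
carry_out --pt "0.0061 0 -0.0023 0 -0.05 0 0.2" --pt "0.0122 0 -0.0044 0 -0.1 0 0.2" --pt "0.0185 0 -0.0061 0 -0.15 0 0.2" --pt "0.0248 0 -0.0076 0 -0.2 0 0.2" --pt "0.0312 0 -0.0087 0 -0.25 0 0.2" --pt "0.0377 0 -0.0095 0 -0.3 0 0.2" --pt "0.0377 0 -0.0095 0 -0.3 0 0.2"

```text
time_s: 8.9
eef_pos: [0.5798, -0.2248, 0.1337]
orientation: [-1.5, -0.545, 0.551]
ft_force: [-7.8, -3.5, 5.2]
width: 0.0241
```

```bash
python3 lev.py
```

```text
z 0.13367690223081305 w 0.024070563397094312 F [-7.8 -3.5  5.2] T [-0.66  1.23 -0.26] t 8.9
[  27.  -236.9] 129.3 lever angle 0.6919596158553214 yaw 0.7001128424517135
```

Emit:
carry_out --pt "0.0061 0 -0.0023 0 -0.05 0 0.2" --pt "0.0122 0 -0.0044 0 -0.1 0 0.2" --pt "0.0179 0 -0.006 0 -0.145 0 0.2" --pt "0.0179 0 -0.006 0 -0.145 0 0.2" --pt "0.0179 0 -0.006 0 -0.145 0 0.2" --pt "0.0179 0 -0.006 0 -0.145 0 0.2" --pt "0.0179 0 -0.006 0 -0.145 0 0.2"

```text
time_s: 9.6
eef_pos: [0.5985, -0.2177, 0.1338]
orientation: [-1.469, -0.659, 0.661]
ft_force: [-4.2, -2.9, 3.1]
width: 0.024
```

```bash
python3 lev.py; python3 -c "
from h import *
import cv2
p,d=snapshot('side');cv2.imwrite('pics/side7.png',p[:,:,::-1])
cv2.imwrite('pics/cside7.png',cv2.resize(p[150:270,200:330,::-1],None,fx=5,fy=5,interpolation=cv2.INTER_CUBIC))
p,d=snapshot('top');cv2.imwrite('pics/top7.png',p[:,:,::-1])
for a in (.7,.75,.8,.838,.88,.93):
  h=np.array([-16,-115]);w=j2w(*(h+130*np.r_[np.cos(a-1.9238),np.sin(a-1.9238)]))
  u=proj('side',np.r_[w,.05]);print(a,((u[0]-200)*5,(u[1]-150)*5))
"; python3 lev.py
```

```text
z 0.13379060442480634 w 0.024018731913096187 F [-4.2 -2.9  3.1] T [-0.58  0.79 -0.11] t 9.6
[  45.2 -228.9] 129.3 lever angle 0.8461092538878632 yaw 0.8449780270202337
0.7 (np.float64(474.3506395407664), np.float64(441.7267116154396))
0.75 (np.float64(485.698256804007), np.float64(438.1383637198695))
0.8 (np.float64(496.5707396952007), np.float64(434.28685890615657))
0.838 (np.float64(504.4974597915689), np.float64(431.19284278333765))
0.88 (np.float64(512.9043168524188), np.float64(427.61447878978515))
0.93 (np.float64(522.4070626335404), np.float64(423.15007691861837))
z 0.13375973105630531 w 0.02423732760989809 F [-4.2 -2.9  3.1] T [-0.61  0.86 -0.09] t 9.7
[  45.2 -228.9] 129.3 lever angle 0.8462127009943674 yaw 0.8450877818098833
```

View pics/cside7.png

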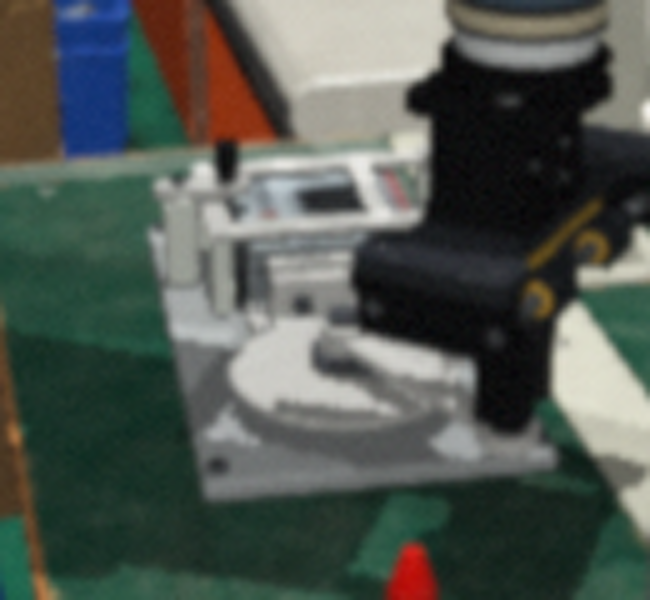

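View pics/top7.png

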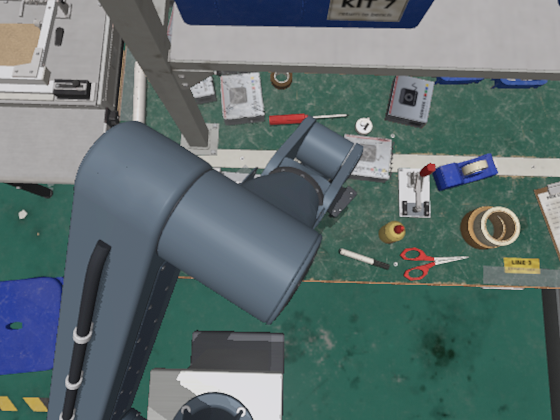

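The lever's end ring is under the fingertips at crop (508,440), which gives about 0.84 rad. The turnbutton stud (227,158) is over the bar and the frame is down. The bottle and marker are where they were. Hold still to let the step register.

Emit:
carry_out --pt "0 0 0 0 0 0 0.2" --pt "0 0 0 0 0 0 0.2" --pt "0 0 0 0 0 0 0.2" --pt "0 0 0 0 0 0 0.2" --pt "0 0 0 0 0 0 0.2" --pt "0 0 0 0 0 0 0.2" --pt "0 0 0 0 0 0 0.2" --pt "0 0 0 0 0 0 0.2"

```text
time_s: 10.5
eef_pos: [0.5985, -0.2177, 0.1338]
orientation: [-1.469, -0.659, 0.661]
ft_force: [-4.3, -3.1, 3.6]
width: 0.0238
```

```bash
python3 lev.py; python3 -c "
from h import *
import cv2
a=np.load('pics/side0p.npy').astype(int);p,d=snapshot('side')
for n,(x0,y0,x1,y1) in dict(bottle=(268,258,298,325),marker=(234,274,252,320),carton=(328,246,400,302)).items():
  print(n,np.abs(p[y0:y1,x0:x1].astype(int)-a[y0:y1,x0:x1]).mean().round(2))
m=(p.max(2)<60).astype('uint8');m[:,:236]=0;m[:,255:]=0;m[:174]=0;m[195:]=0
print(cv2.connectedComponentsWithStats(m)[3])
"
```

```text
z 0.13378278071711963 w 0.023766726049737202 F [-4.3 -3.1  3.6] T [-0.63  0.77 -0.11] t 10.5
[  45.2 -228.9] 129.3 lever angle 0.8463435424311048 yaw 0.8450745580024401
bottle 11.88
marker 8.04
carton 10.66
[[279.50396517 209.50326355]
 [254.         174.        ]
 [244.61538462 181.34615385]]
```

```bash
python3 -c "
from bench import hand_in
print(hand_in())"
```

```text
the job is handed in; nothing more can be done
None
```

I secured the turnbutton, then swung the lever to the fourth click and handed the job in at about 10.5 s with the gripper still holding it. No verdict came back.

**Turnbutton:** I gripped the stud and turned it clockwise over the frame's front bar while the lever was at rest. Gripper position and both camera views put it at about 1.57–1.62 rad. After that, the stud was in the same place in the last side picture.

**Lever:** I gripped the knob and swung it with the wrist turning along. The gripper pose put it at 0.846 rad, and the picture agreed at about 0.84. It didn't move over the last second, with about 5 N sideways on the wrist against the spring.

**Checks that were weak or disagreed:**
- **Mistyped move:** while letting go of the stud I entered a 22 mm sideways shift that lasted 0.1 s. The turnbutton, frame and lever looked unmoved afterwards, but I couldn't see the peak force.
- **Lever force:** the sideways force on the wrist at the end was lower than the 10–18 N given for the knob.
- **Grip width:** it read 24 mm on the 26 mm grip while pulling, but the pictures showed the knob still in the fingers.
- **Plate on the carton:** I inferred this from the lever's position and did not measure it.
- **Bottle, marker and wrapped carton:** they look unmoved in the top picture. A pixel comparison in the side view gave differences of 8–12 grey levels, which I took to be noise and shadow and did not check further.

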